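Push a long carton past the post into the long-parcel bay

TASK

Put the long carton away in the long-parcel bay at the back of the bench by pushing it along the bench, never lifting it: push its right end in first, at an angle, so that it goes in behind the post, then push the left end round after it (left and right as seen from the robot). Finish with the carton wholly inside the bay, lying flat along the back rail and pushed up against it from end to end, and leave the other things on the bench where they are.

Things in the scene. Friction and masses are not known exactly. Their poses are not given: they have to be found in the camera images.
- rack: Timber bench rack fixed at the far side. Origin: bench level, middle of the mouth of its long-parcel bay; own x straight into the bay, own y left along the mouth (robot's view), z up. Bay: open in front (front line x = 0) and above; inner faces: back rail x = +175 mm, left divider y = +210, right panel y = -210. Opening from post to divider is 315 mm, less than the carton's length.
- post_top (a point): Top centre of the POST, a square timber upright in the bay's front line near its right end, at x = 17.5, y = -120 mm in the rack's frame, 170 mm above the bench. It measures 35 mm in x (0 to 35) and 30 mm in y (-135 to -105); 140 mm is free between its rear face and the back rail.
- shelf_edge (a point): Middle of the left edge of the over-shelf that the post carries (rack frame x = 97, y = -105 mm, 170 mm above the bench: its underside). The shelf covers the rack from here to the right (to y = -383), x = 0 to 195 mm, and carries small cartons up to 265 mm above the bench. Nothing hangs over the bay left of it.
- divider_top (a point): Top of the left divider at its front end (rack frame x = 0, y = 216 mm, 60 mm above the bench): plywood 12 mm thick, 60 mm high, as deep as the bay.
- rail_top (a point): Top of the back rail at the middle of the bay, on its inner face (rack frame x = 175 mm, y = 0, 60 mm above the bench). The right panel is 170 mm high.
- carton: The long carton, closed, plain brown: 340 mm long (own y, towards its left end) x 90 mm wide (own x, towards the rack) x 45 mm high, 0.3 to 0.55 kg; tape along the top, one blank white label. Too wide to grip; slides with plain friction (1 to 5 N). Origin: centre of its underside. Starts flat in front of the bay, its right end just left of the post.
- carton_mid (a point): Centre of the long carton, 22.5 mm above its underside.
- carton_right (a point): Centre of the long carton's right end face (own y = -170 mm), 22.5 mm above its underside.
- carton_left (a point): Centre of the long carton's left end face (own y = +170 mm), 22.5 mm above its underside.
- small_carton: Bystander: small plain carton, 85 x 120 x 50 mm high; origin at its underside. Leave it where it is.
- tape_roll: Bystander: roll of packing tape lying flat, 96 mm across, 48 mm high; origin at its underside. Leave it where it is.
- label_roll: Bystander: roll of blank labels standing on end, 72 mm across, 60 mm high; origin at its underside. Leave it where it is.
- cutter: Bystander: box cutter lying flat, 165 x 24 x 19 mm, long side along its own x; origin at its underside. Leave it where it is.
- reader: Bystander: hand-held code reader lying on its side, head 95 x 62 x 45 mm high with a 105 mm pistol grip; origin at its underside. Leave it where it is.
- tape_gun: Bystander: tape gun standing on the bench, 210 mm long, 90 mm high; origin at its underside. Leave it where it is.

How it is judged:
By the outcome, as a careful person would: the job done as asked, in the order asked, and still so for the second after the job is handed in, with the robot touching nothing.
It also fails if it takes over 67 s, if anything falls off the work surface, if the arm or the gripper's body presses on something with over 40 N, if the wrist force passes 120 N, or if a joint passes its speed limit or range.

ROBOT

A 6-joint arm with a two-finger parallel gripper is mounted at the origin on the work surface. World frame = base frame: x ahead of the robot, y to its left, z up, the work surface at z = 0. Lengths are in mm, angles in rad, forces in N, time in s.
With the tool pointing down it reaches from about 350 to 775 mm from the base axis. Payload 7.3 kg.
Tool frame: the origin (TCP) lies at the very end of the fingers, on their centre line; the grasp point (between the pads) lies 19 mm behind it; z points along the fingers, y is the line along which they close (so a half turn about z gives the same grasp; the last joint's range is limited). The gripper opens to 92 mm and grips with 3 to 60 N. Pads are 19 mm wide; open, the fingers measure 130 mm over their backs; the gripper's body (75 mm by 190 mm) begins 47 mm behind the grasp point.
Start: joints at [-1.299, 0.342, 1.524, -0, 1.275, -0.146], TCP at [213.043, -479.852, 226.741] pointing down, gripper open.
Joint ranges: [-2.53, 2.53], [-0.77, 2.02], [0.04, 2.7], [-1, 4.14], [0.28, 2.66], [-3.11, 3.11]. Speed limits (rad/s): [2.57, 2.57, 3.14, 3.14, 3.14, 3.14].

INTERFACE

Orientations are given as [roll, pitch, yaw] about the fixed x, y, z axes, in that order (R = Rz(yaw) Ry(pitch) Rx(roll)).
In Python, from plant import bot gives the robot as it stands.
- The arm moves only by the tool send_rows, never from a script. Its argument "rows" is a list of rows, each an object of numbers: "x", "y", "z": the shift along the tool's x, y, z in units of 0.2 m (1.0 is 0.2 m); "ax", "ay", "az": the turn, a rotation vector about the tool's x, y, z in units of 60 degrees (1.0 is 60 degrees); "jaw": the opening, from -1 (shut) to 1 (fully open), so that 0 is half open. In form: [{"x": .., "y": .., "z": .., "ax": .., "ay": .., "az": .., "jaw": ..}, ...]. A call has exactly 10 rows; each row is the pose to reach, as a shift and turn from the pose commanded when the call began, along the tool's axes at that moment; what a row does not reach only later rows make up. A row lasts 1/8 s, in which the tool goes at most 62.5 mm and 10.7 degrees, less where a joint would pass 70% of its speed; a pose out of reach is approached as far as the arm can. A call with a number of a shift or a turn outside -1 to 1 is refused whole. A call with a gripper value outside its range is refused whole. The fingers move at their own pace and stop on an object; the grip force is fixed at half the most. Time passes only in rows, so rows that repeat a pose let the fingers close, or fill a call up. It gives the time, the measured TCP pose, the force, the opening and the grip force at its end, in the units of the state.
- bot.get_obs(): the state, without advancing time (a new reading comes with each control period).
- bot.capture(name): name is "scene" or "top"; returns (picture, depth): 400x640x3 uint8, red, green, blue; 400x640 float32, mm along the optical axis (not along the pixel's ray), 0 where there is no reading.
- bot.camera_model(name): a dict with "vertical_fov" (degrees; the focal length in pixels is half the picture's height over the tangent of half this angle, whatever the lens; pixels are square), "cx", "cy" (the principal point, pixels), "R" (3x3) and "t" (3): a world point X has camera coordinates R X + t. Camera axes: x right, y down, z forward; pixel columns grow to the right and rows downward; lengths in mm; the calibration is good to about 2 mm. A picture is of the moment at which its call begins. camera_model takes no time and is no camera call.
- bot.close_job(): hands the job in; it is judged then, once.
The state is a dict: "time": time; "joint_positions": joint angles; "dq": joint speeds; "tau": joint torques, N m; "tool_pos": TCP position; "tcp_rot": TCP orientation; "contact_force": force on the tool from outside, world axes, zero at the start; "moment": the same for the moment, N m; "grip_width": finger opening in mm; "finger_force": force on a finger pad.
Only numpy, scipy, OpenCV 4.12 (cv2) and the standard library are available. Lean on these libraries where they do the work, as an engineer would, in place of code of your own. Each camera call takes 0.05 s, during which the arm holds its last target. There are 200 camera calls.

## Working session

There is one attempt and no reset: what is moved stays moved. The work goes in short steps, Python scripts to look and compute and a tool call to move; the robot and the scene stay as the last step left them, time stands still between calls to the robot, and variables do not carry over. Pictures are saved under pics/ and viewed, at most 10 in all, crops included, and the job is handed in when it is done.

Besides the shell and the picture viewer there is one more tool, called after "Request:" as a command line: name --argument value ..., lists and objects as JSON in quotes. send_rows: Moves the arm, as the interface text tells. Its arguments: {"type":"object","properties":{"rows":{"type":"array","items":{"type":"object","properties":{"x":{"type":"number","minimum":-1,"maximum":1},"y":{"type":"number","minimum":-1,"maximum":1},"z":{"type":"number","minimum":-1,"maximum":1},"ax":{"type":"number","minimum":-1,"maximum":1},"ay":{"type":"number","minimum":-1,"maximum":1},"az":{"type":"number","minimum":-1,"maximum":1},"jaw":{"type":"number"}}}}},"required":["rows"]}

```bash
mkdir -p pics; ls
python3 - <<'E'
from plant import bot
import cv2,numpy as np
for n in("scene","top"):
    p,d=bot.capture(n); cv2.imwrite(f"pics/{n}0.png",p[...,::-1]); np.savez(f"{n}0.npz",p=p,d=d)
    print(n,bot.camera_model(n))
print(bot.get_obs())
E
```

```text
pics
scene {'vertical_fov': 48.04342697996216, 'cx': 321.5618472935023, 'cy': 195.90959923138874, 'R': array([[-0.18752467,  0.98196912, -0.02389845],
       [ 0.59038251,  0.09323247, -0.80172078],
       [-0.78503694, -0.16445165, -0.59722078]]), 't': array([  91.15974274, -243.01968335, 1621.47272791])}
top {'vertical_fov': 53.437460934660955, 'cx': 315.47975450046147, 'cy': 202.0447456433408, 'R': array([[ 0.01026548, -0.9999272 , -0.00634116],
       [-0.9941434 , -0.00952343, -0.10764848],
       [ 0.10758025,  0.00740909, -0.9941688 ]]), 't': array([  18.48051162,  601.00169662, 1377.66231427])}
{'time': 0.1, 'joint_positions': array([-1.29898184e+00,  3.42657841e-01,  1.52487799e+00, -8.34635609e-06,
        1.27541864e+00, -1.45952936e-01]), 'dq': array([ 0.00069768, -0.00165794, -0.0004949 , -0.00192697, -0.0009173 ,
        0.0005861 ]), 'tau': array([ 2.11248647e-03, -4.32004094e+01, -2.44693172e+01,  7.19942339e-02,
        5.25995472e-02, -3.97578367e-05]), 'tool_pos': array([ 212.94926686, -479.49033165,  226.12716089]), 'tcp_rot': array([-3.14024415e+00, -1.90160498e-04,  4.17769733e-01]), 'contact_force': array([ 0.36232533,  0.734271  , -0.58658072]), 'moment': array([-0.03946297,  0.01734936,  0.00952366]), 'finger_force': 0.0, 'grip_width': 91.81426372496074}
```

View pics/scene0.png

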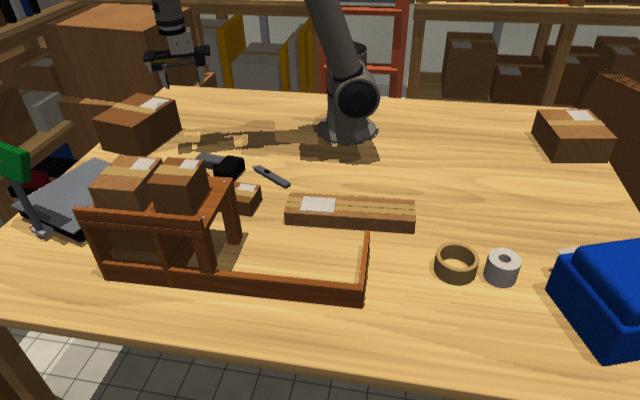

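View pics/top0.png

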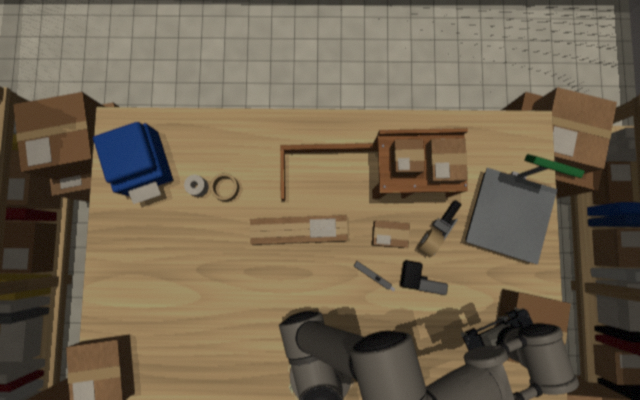

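The scene view, from behind the rack, shows the carton at about (350,212), the post at (232,210) and the divider at (365,265). In the top view the carton spans (250–348, 216–245), the divider is at (283,147–200), the rail is at row 147 and the shelf starts at column 378. The small carton is at (390,234), just right of the carton. Next I'll measure with depth.

```bash
cat > h.py <<'E'
import numpy as np,cv2
from plant import bot
def pts(n,d):
    m=bot.camera_model(n);f=200/np.tan(np.radians(m['vertical_fov']/2))
    v,u=np.mgrid[:400,:640]
    c=np.stack([(u-m['cx'])/f*d,(v-m['cy'])/f*d,d],-1)
    return (c-m['t'])@m['R']
def rect(P,sel):
    q=P[sel][:,:2].astype(np.float32)
    return cv2.minAreaRect(q),cv2.boxPoints(cv2.minAreaRect(q)).round(0).tolist(),len(q)
def carton(P,zlo=35,zhi=52,box=None):
    "largest blob at carton-top height"
    s=((P[...,2]>zlo)&(P[...,2]<zhi)).astype(np.uint8)
    if box is not None:
        m=np.zeros_like(s);m[box[1]:box[3],box[0]:box[2]]=1;s&=m
    n,l,st,_=cv2.connectedComponentsWithStats(s)
    k=1+st[1:,4].argmax();return rect(P,l==k),st[k],np.median(P[l==k][:,2])
E
python3 - <<'E'
from h import *
d=np.load("top0.npz")['d'];P=pts("top",d);z=P[...,2]
print("bench z",np.median(z[280:300,150:250]))
def r(name,u0,v0,u1,v1,lo,hi):
    s=np.zeros(z.shape,bool);s[v0:v1,u0:u1]=True;s&=(z>lo)&(z<hi);print(name,rect(P,s),np.median(z[s]))
r("carton",240,208,356,252,35,55)
r("div+rail",270,140,377,205,50,70)
r("div",270,160,295,205,50,70)
r("rail",300,135,375,160,50,70)
r("shelf",370,120,475,200,165,190)
r("shelf lowtop",370,120,475,200,150,300)
r("small",365,212,415,255,40,60)
r("cutter",345,255,396,295,12,30)
r("reader",396,255,455,300,20,60)
r("tapegun",412,195,464,262,20,120)
r("tape",208,168,245,205,35,60)
E
```

```text
bench z -0.13306434470278466
carton (((502.4012451171875, 83.79467010498047), (90.27464294433594, 340.8172607421875), 2.846811532974243), [[449.0, 252.0], [466.0, -89.0], [556.0, -84.0], [539.0, 256.0]], 2507) 45.23890261472098
div+rail (((709.08349609375, -19.043426513671875), (194.01768493652344, 338.4300842285156), 1.5831215381622314), [[607.0, 147.0], [617.0, -191.0], [811.0, -186.0], [801.0, 153.0]], 691) 59.696735383410484
div (((676.963623046875, 143.98486328125), (138.76747131347656, 11.113428115844727), 1.3089478015899658), [[607.0, 148.0], [608.0, 137.0], [746.0, 140.0], [746.0, 151.0]], 135) 59.728492787344756
rail (((795.07080078125, -49.383697509765625), (261.6750793457031, 26.313589096069336), 89.04316711425781), [[780.0, -180.0], [806.0, -180.0], [810.0, 81.0], [784.0, 82.0]], 395) 59.613194553732725
shelf (((715.9260864257812, -316.0747985839844), (193.23350524902344, 280.087158203125), 1.5280859470367432), [[616.0, -179.0], [623.0, -459.0], [816.0, -453.0], [809.0, -174.0]], 2123) 184.8371423329436
shelf lowtop (((718.0673217773438, -315.9035339355469), (197.54963684
[... 456 characters left out ...]
[[286.0, -246.0], [305.0, -259.0], [395.0, -124.0], [376.0, -111.0]], 208) 15.016155830514077
reader (((355.09417724609375, -361.5357666015625), (162.08033752441406, 127.06558227539062), 80.82024383544922), [[279.0, -431.0], [405.0, -452.0], [431.0, -292.0], [305.0, -271.0]], 891) 39.95215188434614
tapegun (((499.5897216796875, -404.60870361328125), (66.53054809570312, 268.833251953125), 59.05246353149414), [[367.0, -364.0], [598.0, -502.0], [632.0, -445.0], [401.0, -307.0]], 936) 53.25117211485084
tape (((651.5407104492188, 351.8882751464844), (95.40916442871094, 92.18319702148438), 45.55185317993164), [[585.0, 350.0], [651.0, 286.0], [718.0, 354.0], [652.0, 418.0]], 251) 46.975241401285324
```

```bash
cat >> h.py <<'E'
from scipy.spatial.transform import Rotation as Ro
def plan(*wps,state=None):
    "wps: (x,y,z,yaw) targets -> shift/turn from the current tool pose in row units (tool assumed down)"
    o=bot.get_obs(); p=o['tool_pos'];R=Ro.from_euler('xyz',o['tcp_rot'])
    if state is not None: p=np.array(state[:3]);R=Ro.from_euler('xyz',[np.pi,0,state[3]])
    for w in wps:
        s=R.inv().apply(np.array(w[:3])-p)/200
        a=(R.inv()*Ro.from_euler('xyz',[np.pi,0,w[3]])).as_rotvec()/np.radians(60)
        print("xyz",s.round(3),"a",a.round(3))
O=np.array([612.,-74.]);Y=np.radians(1.6)
X_,Y_=np.array([np.cos(Y),np.sin(Y)]),np.array([-np.sin(Y),np.cos(Y)])
def W(x,y): return O+x*X_+y*Y_      # rack -> world
def K(p): d=np.array(p)-O; return np.array([d@X_,d@Y_])
E
python3 - <<'E'
from h import *
a=(212.9,-479.5,226,.418);b=(370,-300,226,.9);c=(480,-80,226,1.3);d=(490,140,226,1.62);e=(492,312,150,1.62);f=(492,312,15,1.62)
for s,t in((a,b),(b,c),(c,d),(d,e),(e,f)): plan(t,state=s)
E
```

```text
xyz [ 1.082 -0.501 -0.   ] a [-0.    0.   -0.46]
xyz [ 1.204 -0.253 -0.   ] a [-0.     0.    -0.382]
xyz [ 1.073 -0.246 -0.   ] a [ 0.     0.    -0.306]
xyz [0.858 0.052 0.38 ] a [0. 0. 0.]
xyz [ 0.    -0.     0.675] a [0. 0. 0.]
```

Request:
send_rows --rows '[{"x":0.3,"y":-0.15,"az":-0.1,"jaw":-0.24},{"x":0.6,"y":-0.3,"az":-0.25,"jaw":-0.24},{"x":0.8,"y":-0.5,"az":-0.4,"jaw":-0.24},{"x":1,"y":-0.7,"az":-0.5,"jaw":-0.24},{"x":1,"y":-0.7,"az":-0.6,"jaw":-0.24},{"x":1,"y":-0.7,"az":-0.6,"jaw":-0.24},{"x":1,"y":-0.7,"az":-0.6,"jaw":-0.24},{"x":1,"y":-0.7,"az":-0.6,"jaw":-0.24},{"x":1,"y":-0.7,"az":-0.6,"jaw":-0.24},{"x":1,"y":-0.7,"az":-0.6,"jaw":-0.24}]'

```text
schema error: expected keys x, y, z, ax, ay, az, jaw
```

Run:
```python
from h import *
o=bot.get_obs();print(o['tool_pos'],o['tcp_rot'],o['joint_positions'])
plan((480,-100,226,1.62));plan((480,140,226,1.62),state=(480,-100,226,1.62))
```

```text
[ 212.94926686 -479.49033165  226.12716089] [-3.14024415e+00 -1.90160498e-04  4.17769733e-01] [-1.29898184e+00  3.42657841e-01  1.52487799e+00 -8.34635609e-06
  1.27541864e+00 -1.45952936e-01]
xyz [ 1.99  -1.193  0.003] a [-1.000e-03 -1.000e-03 -1.148e+00]
xyz [1.199 0.059 0.   ] a [0. 0. 0.]
```

Request:
send_rows --rows '[{"x":0.3,"y":-0.15,"z":0,"ax":0,"ay":0,"az":-0.1,"jaw":-0.24},{"x":0.6,"y":-0.3,"z":0,"ax":0,"ay":0,"az":-0.25,"jaw":-0.24},{"x":0.8,"y":-0.5,"z":0,"ax":0,"ay":0,"az":-0.4,"jaw":-0.24},{"x":1,"y":-0.7,"z":0,"ax":0,"ay":0,"az":-0.5,"jaw":-0.24},{"x":1,"y":-0.7,"z":0,"ax":0,"ay":0,"az":-0.6,"jaw":-0.24},{"x":1,"y":-0.7,"z":0,"ax":0,"ay":0,"az":-0.6,"jaw":-0.24},{"x":1,"y":-0.7,"z":0,"ax":0,"ay":0,"az":-0.6,"jaw":-0.24},{"x":1,"y":-0.7,"z":0,"ax":0,"ay":0,"az":-0.6,"jaw":-0.24},{"x":1,"y":-0.7,"z":0,"ax":0,"ay":0,"az":-0.6,"jaw":-0.24},{"x":1,"y":-0.7,"z":0,"ax":0,"ay":0,"az":-0.6,"jaw":-0.24}]'

```text
time: 1.35
tool_pos: [338.9, -271.0, 226.7]
tcp_rot: [-3.141, 0.0, 1.045]
contact_force: [-0.6, -0.1, -0.6]
grip_width: 34.7
finger_force: 0.0
```

Run:
```python
from h import *
o=bot.get_obs();print(o['tool_pos'],o['tcp_rot'],o['joint_positions'])
plan((470,-100,226,1.62));plan((470,60,226,1.62))
```

```text
[ 338.86422564 -270.98833764  226.65308677] [-3.14148317e+00  3.74510572e-05  1.04522639e+00] [-8.51505813e-01  1.74652843e-01  1.75444029e+00 -7.53163563e-05
  1.21259125e+00 -3.25909465e-01]
xyz [1.069 0.138 0.003] a [-0.     0.    -0.549]
xyz [ 1.761 -0.263  0.003] a [-0.     0.    -0.549]
```

Request:
send_rows --rows '[{"x":0.3,"y":0.06,"z":0,"ax":0,"ay":0,"az":-0.1,"jaw":-0.24},{"x":0.6,"y":0.12,"z":0,"ax":0,"ay":0,"az":-0.25,"jaw":-0.24},{"x":0.8,"y":0.16,"z":0,"ax":0,"ay":0,"az":-0.4,"jaw":-0.24},{"x":1,"y":0.2,"z":0,"ax":0,"ay":0,"az":-0.55,"jaw":-0.24},{"x":1,"y":0.2,"z":0,"ax":0,"ay":0,"az":-0.55,"jaw":-0.24},{"x":1,"y":0.2,"z":0,"ax":0,"ay":0,"az":-0.55,"jaw":-0.24},{"x":1,"y":0.2,"z":0,"ax":0,"ay":0,"az":-0.55,"jaw":-0.24},{"x":1,"y":0.2,"z":0,"ax":0,"ay":0,"az":-0.55,"jaw":-0.24},{"x":1,"y":0.2,"z":0,"ax":0,"ay":0,"az":-0.55,"jaw":-0.24},{"x":1,"y":0.2,"z":0,"ax":0,"ay":0,"az":-0.55,"jaw":-0.24}]'

```text
time: 2.6
tool_pos: [473.7, -117.9, 226.8]
tcp_rot: [3.142, 0.0, 1.621]
contact_force: [0.2, 0.6, 0.0]
grip_width: 35.0
finger_force: 0.0
```

Request:
send_rows --rows '[{"x":0.3,"y":0,"z":0,"ax":0,"ay":0,"az":0,"jaw":-0.24},{"x":0.6,"y":0,"z":0,"ax":0,"ay":0,"az":0,"jaw":-0.24},{"x":0.9,"y":0,"z":0,"ax":0,"ay":0,"az":0,"jaw":-0.24},{"x":1,"y":0,"z":0,"ax":0,"ay":0,"az":0,"jaw":-0.24},{"x":1,"y":0,"z":0,"ax":0,"ay":0,"az":0,"jaw":-0.24},{"x":1,"y":0,"z":0,"ax":0,"ay":0,"az":0,"jaw":-0.24},{"x":1,"y":0,"z":0,"ax":0,"ay":0,"az":0,"jaw":-0.24},{"x":1,"y":0,"z":0,"ax":0,"ay":0,"az":0,"jaw":-0.24},{"x":1,"y":0,"z":0,"ax":0,"ay":0,"az":0,"jaw":-0.24},{"x":1,"y":0,"z":0,"ax":0,"ay":0,"az":0,"jaw":-0.24}]'

```text
time: 3.85
tool_pos: [463.6, 81.8, 226.7]
tcp_rot: [3.142, 0.0, 1.622]
contact_force: [-0.6, 1.1, -0.7]
grip_width: 35.3
finger_force: 0.0
```

Run:
```python
from h import *
o=bot.get_obs();print(o['tool_pos'],o['tcp_rot'],o['joint_positions'])
plan((491,280,150,1.62))
```

```text
[463.62729504  81.8361692  226.70381532] [3.14155051e+00 1.34361969e-04 1.62170878e+00] [ 1.18042577e-02  2.42808680e-01  1.66517618e+00 -1.40527112e-04
  1.23356044e+00 -3.90617082e-02]
xyz [0.983 0.187 0.383] a [0.    0.    0.002]
```

Request:
send_rows --rows '[{"x":0.3,"y":0.06,"z":0,"ax":0,"ay":0,"az":0,"jaw":-0.24},{"x":0.6,"y":0.12,"z":0,"ax":0,"ay":0,"az":0,"jaw":-0.24},{"x":0.9,"y":0.18,"z":0,"ax":0,"ay":0,"az":0,"jaw":-0.24},{"x":1,"y":0.19,"z":0.1,"ax":0,"ay":0,"az":0,"jaw":-0.24},{"x":1,"y":0.19,"z":0.3,"ax":0,"ay":0,"az":0,"jaw":-0.24},{"x":1,"y":0.19,"z":0.6,"ax":0,"ay":0,"az":0,"jaw":-0.24},{"x":1,"y":0.19,"z":0.9,"ax":0,"ay":0,"az":0,"jaw":-0.24},{"x":1,"y":0.19,"z":1,"ax":0,"ay":0,"az":0,"jaw":-0.24},{"x":1,"y":0.19,"z":1,"ax":0,"ay":0,"az":0,"jaw":-0.24},{"x":1,"y":0.19,"z":1,"ax":0,"ay":0,"az":0,"jaw":-0.24}]'

```text
time: 5.1
tool_pos: [492.0, 283.6, 27.6]
tcp_rot: [3.14, -0.0, 1.622]
contact_force: [0.2, 0.1, -0.3]
grip_width: 35.2
finger_force: 0.0
```

Request:
send_rows --rows '[{"x":-0.05,"y":0,"z":0,"ax":0,"ay":0,"az":0,"jaw":-0.24},{"x":-0.09,"y":0,"z":0,"ax":0,"ay":0,"az":0,"jaw":-0.24},{"x":-0.12,"y":0,"z":0,"ax":0,"ay":0,"az":0,"jaw":-0.24},{"x":-0.15,"y":0,"z":0,"ax":0,"ay":0,"az":0,"jaw":-0.24},{"x":-0.18,"y":0,"z":0,"ax":0,"ay":0,"az":0,"jaw":-0.24},{"x":-0.21,"y":0,"z":0,"ax":0,"ay":0,"az":0,"jaw":-0.24},{"x":-0.24,"y":0,"z":0,"ax":0,"ay":0,"az":0,"jaw":-0.24},{"x":-0.27,"y":0,"z":0,"ax":0,"ay":0,"az":0,"jaw":-0.24},{"x":-0.3,"y":0,"z":0,"ax":0,"ay":0,"az":0,"jaw":-0.24},{"x":-0.3,"y":0,"z":0,"ax":0,"ay":0,"az":0,"jaw":-0.24}]'

```text
time: 6.35
tool_pos: [494.9, 223.6, 27.1]
tcp_rot: [3.14, -0.0, 1.622]
contact_force: [0.9, 2.0, 0.6]
grip_width: 34.9
finger_force: 0.8
```

```bash
cat >> h.py <<'E'
def look(name=None,zlo=36,zhi=54,xmax=785,cut=None):
    p,d=bot.capture("top");P=pts("top",d);z=P[...,2]
    if name: cv2.imwrite(f"pics/{name}.png",cv2.resize(p[100:300,170:490,::-1],None,fx=2,fy=2))
    s=(z>zlo)&(z<zhi)&(P[...,0]>400)&(P[...,0]<xmax)&(P[...,1]>-165 if cut is None else P[...,1]>cut)&(P[...,1]<300)
    n,l,st,_=cv2.connectedComponentsWithStats(s.astype(np.uint8))
    k=1+st[1:,4].argmax();(c,sz,a),b,m=rect(P,l==k)
    if sz[0]>sz[1]: a-=90
    c=np.array(c);k=K(c)
    print("carton world",c.round(1),"yaw",round(a,1),"size",np.round(sz),"n",m,"| rack",k.round(1),"th",round(a-1.6,1),"corners rack",[K(q).round().tolist() for q in b])
    o=bot.get_obs();print("t",o['time'],"tcp",o['tool_pos'].round(1),"yaw",o['tcp_rot'][2].round(3),"F",o['contact_force'].round(1),"q",o['joint_positions'].round(2))
E
python3 - <<'E'
from h import *
look("a1")
E
```

```text
carton world [505.2  34.6] yaw 2.9 size [ 90. 321.] n 2344 | rack [-103.7  111.5] th 1.3 corners rack [[-152.0, 271.0], [-145.0, -50.0], [-55.0, -48.0], [-62.0, 273.0]]
t 6.4 tcp [494.7 223.6  26.9] yaw 1.622 F [0.2 1.2 0. ] q [ 0.28  0.61  1.71 -0.    0.82  0.23]
```

Request:
send_rows --rows '[{"x":0.08,"y":0,"z":0,"ax":0,"ay":0,"az":0,"jaw":-0.24},{"x":0.08,"y":0,"z":-0.25,"ax":0,"ay":0,"az":0,"jaw":0},{"x":0,"y":-0.05,"z":-0.5,"ax":0,"ay":0,"az":0.1,"jaw":1},{"x":-0.3,"y":-0.1,"z":-0.5,"ax":0,"ay":0,"az":0.25,"jaw":1},{"x":-0.6,"y":-0.2,"z":-0.5,"ax":0,"ay":0,"az":0.4,"jaw":1},{"x":-0.9,"y":-0.3,"z":-0.5,"ax":0,"ay":0,"az":0.6,"jaw":1},{"x":-1,"y":-0.35,"z":-0.5,"ax":0,"ay":0,"az":0.75,"jaw":1},{"x":-1,"y":-0.35,"z":-0.5,"ax":0,"ay":0,"az":0.75,"jaw":1},{"x":-1,"y":-0.35,"z":-0.5,"ax":0,"ay":0,"az":0.75,"jaw":1},{"x":-1,"y":-0.35,"z":-0.5,"ax":0,"ay":0,"az":0.75,"jaw":1}]'

```text
time: 7.65
tool_pos: [435.0, 21.6, 126.6]
tcp_rot: [-3.142, 0.0, 0.84]
contact_force: [0.7, -0.0, -0.2]
grip_width: 92.1
finger_force: 0.0
```

Run:
```python
from h import *
o=bot.get_obs();print(o['tool_pos'],o['tcp_rot'])
plan((432,-60,127,.05),(432,-60,22,.05))
```

```text
[435.02948973  21.55827712 126.60360753] [-3.14152653e+00  4.80314900e-05  8.39931513e-01]
xyz [-0.314  0.261 -0.002] a [-0.     0.     0.754]
xyz [-0.314  0.261  0.523] a [-0.     0.     0.754]
```

View pics/a1.png

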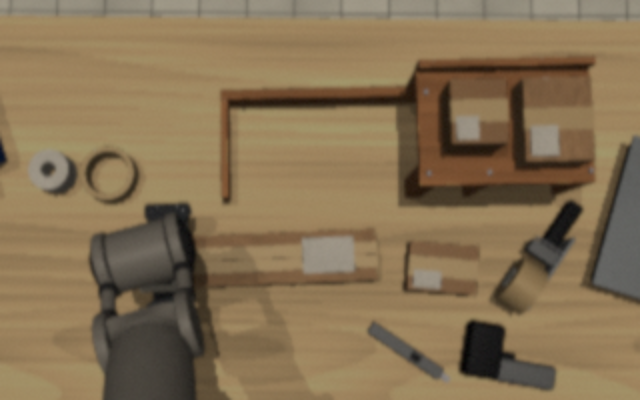

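Request:
send_rows --rows '[{"x":-0.1,"y":0.1,"z":0,"ax":0,"ay":0,"az":0.15,"jaw":1},{"x":-0.2,"y":0.2,"z":0,"ax":0,"ay":0,"az":0.3,"jaw":1},{"x":-0.31,"y":0.26,"z":0,"ax":0,"ay":0,"az":0.45,"jaw":1},{"x":-0.31,"y":0.26,"z":0,"ax":0,"ay":0,"az":0.6,"jaw":1},{"x":-0.31,"y":0.26,"z":0,"ax":0,"ay":0,"az":0.75,"jaw":1},{"x":-0.31,"y":0.26,"z":0.2,"ax":0,"ay":0,"az":0.75,"jaw":1},{"x":-0.31,"y":0.26,"z":0.4,"ax":0,"ay":0,"az":0.75,"jaw":1},{"x":-0.31,"y":0.26,"z":0.52,"ax":0,"ay":0,"az":0.75,"jaw":1},{"x":-0.31,"y":0.26,"z":0.52,"ax":0,"ay":0,"az":0.75,"jaw":1},{"x":-0.31,"y":0.26,"z":0.52,"ax":0,"ay":0,"az":0.75,"jaw":1}]'

```text
time: 8.9
tool_pos: [432.5, -60.1, 23.4]
tcp_rot: [3.141, -0.001, 0.053]
contact_force: [0.4, 0.4, -0.4]
grip_width: 92.1
finger_force: 0.0
```

```bash
cat >> h.py <<'E'
def arc(c,yaw,own,cor,dth,n):
    "tool waypoints riding at own offset while the carton (centre c, yaw deg) turns dth deg about own point cor"
    c=np.array(c)
    def r(a): a=np.radians(a);return np.array([[np.cos(a),-np.sin(a)],[np.sin(a),np.cos(a)]])
    C=c+r(yaw)@cor;z=bot.get_obs()['tool_pos'][2];out=[]
    for i in range(0,n+1):
        a=yaw+dth*i/n; q=C+r(a)@(np.array(own)-cor); out.append((*q,z,np.radians(a)))
    cc=C-r(yaw+dth)@np.array(cor);print("centre end rack",K(cc).round(1),"world",cc.round(1),"yaw",yaw+dth)
    plan(*out);return out
E
python3 - <<'E'
from h import *
o=bot.get_obs();print(o['tool_pos'],o['tcp_rot'])
arc((505.5,44),2.9,(-54,-100),np.array([0,101]),34,8)
E
```

```text
[432.54915385 -60.13925589  23.3656134 ] [ 3.14111706e+00 -1.01226025e-03  5.26472160e-02]
centre end rack [-47.1 139.5] world [561.   64.1] yaw 36.9
xyz [ 0.121 -0.001  0.   ] a [ 0.    -0.001  0.002]
xyz [0.196 0.016 0.   ] a [ 0.    -0.001 -0.069]
xyz [0.272 0.028 0.   ] a [ 0.001 -0.001 -0.14 ]
xyz [0.349 0.034 0.   ] a [ 0.001 -0.001 -0.211]
xyz [0.426 0.034 0.   ] a [ 0.001 -0.001 -0.281]
xyz [0.503 0.029 0.001] a [ 0.001 -0.001 -0.352]
xyz [0.58  0.018 0.001] a [ 0.001 -0.001 -0.423]
xyz [0.655 0.001 0.001] a [ 0.001 -0.001 -0.494]
xyz [ 0.729 -0.021  0.001] a [ 0.001 -0.001 -0.565]
```

Request:
send_rows --rows '[{"x":0.06,"y":0,"z":0,"ax":0,"ay":0,"az":0,"jaw":1},{"x":0.12,"y":0,"z":0,"ax":0,"ay":0,"az":0,"jaw":1},{"x":0.196,"y":0.016,"z":0,"ax":0,"ay":0,"az":-0.07,"jaw":1},{"x":0.272,"y":0.028,"z":0,"ax":0,"ay":0,"az":-0.14,"jaw":1},{"x":0.349,"y":0.034,"z":0,"ax":0,"ay":0,"az":-0.21,"jaw":1},{"x":0.426,"y":0.034,"z":0,"ax":0,"ay":0,"az":-0.28,"jaw":1},{"x":0.503,"y":0.029,"z":0,"ax":0,"ay":0,"az":-0.35,"jaw":1},{"x":0.58,"y":0.018,"z":0,"ax":0,"ay":0,"az":-0.42,"jaw":1},{"x":0.655,"y":0,"z":0,"ax":0,"ay":0,"az":-0.494,"jaw":1},{"x":0.655,"y":0,"z":0,"ax":0,"ay":0,"az":-0.494,"jaw":1}]'

```text
time: 10.15
tool_pos: [564.1, -53.5, 23.1]
tcp_rot: [3.14, -0.001, 0.569]
contact_force: [-0.8, 0.6, 0.5]
grip_width: 91.8
finger_force: 0.0
```

Run:
```python
from h import *
look("a2")
```

```text
carton world [537.4  93.3] yaw 33.3 size [ 90. 266.] n 1568 | rack [-69.9 169.3] th 31.7 corners rack [[-178.0, 259.0], [-38.0, 32.0], [38.0, 80.0], [-101.0, 306.0]]
t 10.2 tcp [563.2 -53.5  22.9] yaw 0.568 F [-0.2  0.4 -0.3] q [-0.23  0.65  1.64 -0.    0.85  0.77]
```

View pics/a2.png

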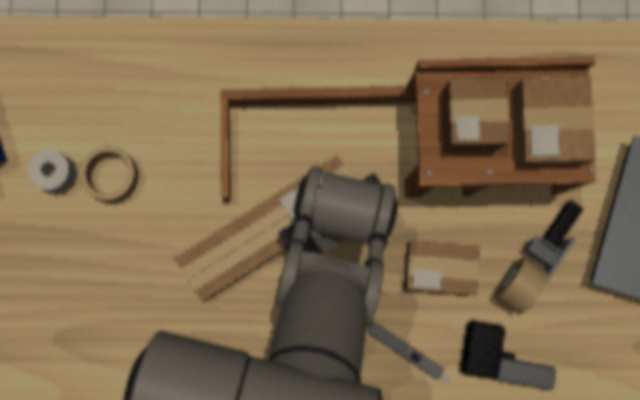

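Run:
```python
from h import *
arc(W(-50.2,137.8),33.3,(-54,-100),np.array([0,101]),4,4)
```

```text
centre end rack [-44.3 141.7] world [563.7  66.4] yaw 37.3
xyz [0.026 0.001 0.   ] a [ 0.001 -0.001 -0.013]
xyz [0.044 0.005 0.   ] a [ 0.001 -0.001 -0.03 ]
xyz [0.062 0.009 0.   ] a [ 0.001 -0.001 -0.046]
xyz [0.079 0.013 0.   ] a [ 0.001 -0.001 -0.063]
xyz [0.097 0.016 0.   ] a [ 0.001 -0.001 -0.08 ]
```

Request:
send_rows --rows '[{"x":0.04,"y":0.005,"z":0,"ax":0,"ay":0,"az":-0.03,"jaw":1},{"x":0.065,"y":0.01,"z":0,"ax":0,"ay":0,"az":-0.05,"jaw":1},{"x":0.09,"y":0.015,"z":0,"ax":0,"ay":0,"az":-0.08,"jaw":1},{"x":0.09,"y":0.015,"z":0,"ax":0,"ay":0,"az":-0.08,"jaw":1},{"x":0,"y":0,"z":0,"ax":0,"ay":0,"az":-0.08,"jaw":1},{"x":-0.1,"y":0,"z":0,"ax":0,"ay":0,"az":-0.08,"jaw":1},{"x":-0.1,"y":0,"z":-0.3,"ax":0,"ay":0,"az":-0.08,"jaw":0},{"x":-0.1,"y":-0.1,"z":-0.5,"ax":0,"ay":0,"az":-0.2,"jaw":-0.24},{"x":-0.1,"y":-0.3,"z":-0.5,"ax":0,"ay":0,"az":-0.35,"jaw":-0.24},{"x":-0.1,"y":-0.5,"z":-0.5,"ax":0,"ay":0,"az":-0.5,"jaw":-0.24}]'

```text
time: 11.45
tool_pos: [491.8, 20.5, 123.6]
tcp_rot: [3.139, -0.001, 1.096]
contact_force: [-0.4, 0.8, -0.6]
grip_width: 56.4
finger_force: 0.0
```

Run:
```python
from h import *
look()
plan((443,226,123,2.22))
```

```text
carton world [564.5  67.5] yaw 37.4 size [ 90. 341.] n 1751 | rack [-43.5 142.7] th 35.8 corners rack [[-180.0, 255.0], [19.0, -23.0], [93.0, 30.0], [-106.0, 307.0]]
t 11.5 tcp [488.1  24.1 122.9] yaw 1.105 F [-3.8  4.6 -0.1] q [-0.11  0.39  1.77  0.    0.98  0.36]
xyz [ 0.801 -0.655  0.002] a [-0.002 -0.002 -1.065]
```

Request:
send_rows --rows '[{"x":0.2,"y":-0.15,"z":0,"ax":0,"ay":0,"az":-0.15,"jaw":-0.24},{"x":0.4,"y":-0.3,"z":0,"ax":0,"ay":0,"az":-0.3,"jaw":-0.24},{"x":0.6,"y":-0.45,"z":0,"ax":0,"ay":0,"az":-0.45,"jaw":-0.24},{"x":0.8,"y":-0.65,"z":0,"ax":0,"ay":0,"az":-0.6,"jaw":-0.24},{"x":0.8,"y":-0.65,"z":0,"ax":0,"ay":0,"az":-0.8,"jaw":-0.24},{"x":0.8,"y":-0.65,"z":0,"ax":0,"ay":0,"az":-0.95,"jaw":-0.24},{"x":0.8,"y":-0.65,"z":0.1,"ax":0,"ay":0,"az":-1,"jaw":-0.24},{"x":0.8,"y":-0.65,"z":0.3,"ax":0,"ay":0,"az":-1,"jaw":-0.24},{"x":0.8,"y":-0.65,"z":0.5,"ax":0,"ay":0,"az":-1,"jaw":-0.24},{"x":0.8,"y":-0.65,"z":0.5,"ax":0,"ay":0,"az":-1,"jaw":-0.24}]'

```text
time: 12.75
tool_pos: [448.4, 221.1, 20.7]
tcp_rot: [-3.136, -0.002, 2.139]
contact_force: [-1.0, 0.1, 0.1]
grip_width: 34.8
finger_force: 0.0
```

Run:
```python
from h import *
# straight push along the carton: distances s
c=np.array([564.5,67.5]);a=np.radians(37.4);t=np.array([np.sin(a),-np.cos(a)])
o=bot.get_obs();print(o['tool_pos'],o['tcp_rot'])
for s in(-6,0,60,120,135,150): 
    print(s,K(c+s*t).round(), "far right corner",K(c+(s+170)*t+45*np.array([np.cos(a),np.sin(a)])).round()); plan((*(c+t*(s-179.5)),24,a+np.pi/2))
```

```text
[448.3672809  221.10208822  20.65238573] [-3.13607603e+00 -1.50069549e-03  2.13875159e+00]
-6 [-47. 148.] far right corner [89. 36.]
xyz [-0.036 -0.002 -0.017] a [-0.005 -0.002 -0.081]
0 [-44. 143.] far right corner [92. 31.]
xyz [-0.065  0.    -0.017] a [-0.005 -0.002 -0.081]
60 [-8. 94.] far right corner [128. -17.]
xyz [-0.364  0.026 -0.017] a [-0.005 -0.002 -0.081]
120 [27. 45.] far right corner [163. -66.]
xyz [-0.663  0.051 -0.018] a [-0.005 -0.002 -0.081]
135 [35. 33.] far right corner [171. -78.]
xyz [-0.738  0.057 -0.018] a [-0.005 -0.002 -0.081]
150 [44. 21.] far right corner [180. -90.]
xyz [-0.813  0.064 -0.018] a [-0.005 -0.002 -0.081]
```

Request:
send_rows --rows '[{"x":-0.03,"y":0,"z":-0.01,"ax":0,"ay":0,"az":-0.08,"jaw":-0.24},{"x":-0.06,"y":0,"z":-0.015,"ax":0,"ay":0,"az":-0.08,"jaw":-0.24},{"x":-0.11,"y":0.004,"z":-0.015,"ax":0,"ay":0,"az":-0.08,"jaw":-0.24},{"x":-0.17,"y":0.009,"z":-0.015,"ax":0,"ay":0,"az":-0.08,"jaw":-0.24},{"x":-0.23,"y":0.014,"z":-0.015,"ax":0,"ay":0,"az":-0.08,"jaw":-0.24},{"x":-0.29,"y":0.019,"z":-0.015,"ax":0,"ay":0,"az":-0.08,"jaw":-0.24},{"x":-0.35,"y":0.025,"z":-0.015,"ax":0,"ay":0,"az":-0.08,"jaw":-0.24},{"x":-0.41,"y":0.03,"z":-0.015,"ax":0,"ay":0,"az":-0.08,"jaw":-0.24},{"x":-0.46,"y":0.034,"z":-0.015,"ax":0,"ay":0,"az":-0.08,"jaw":-0.24},{"x":-0.46,"y":0.034,"z":-0.015,"ax":0,"ay":0,"az":-0.08,"jaw":-0.24}]'

```text
time: 14.0
tool_pos: [506.3, 147.2, 26.4]
tcp_rot: [3.14, 0.001, 2.221]
contact_force: [0.1, -0.4, -0.2]
grip_width: 34.8
finger_force: 0.0
```

Run:
```python
from h import *
look("a3",cut=-175)
```

```text
carton world [618.8  -6.3] yaw 37.1 size [ 91. 320.] n 2108 | rack [ 8.7 67.4] th 35.5 corners rack [[-121.0, 171.0], [65.0, -89.0], [139.0, -37.0], [-48.0, 224.0]]
t 14.05 tcp [506.1 147.4  26.2] yaw 2.222 F [ 0.2 -0.6  0.4] q [ 0.14  0.59  1.75 -0.    0.79 -0.51]
```

View pics/a3.png

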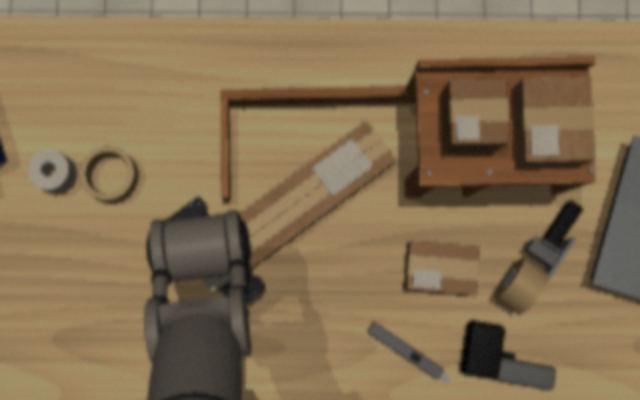

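```bash
cat > /tmp/x.py <<'E'
from h import *
c=W(3.3,75.4);a=np.radians(37.1);t=np.array([np.sin(a),-np.cos(a)])
for s in(0,20,40): plan((*(c+t*(s-179.5)),26,a+np.pi/2))
c=c+40*t
r=lambda a:np.array([[np.cos(a),-np.sin(a)],[np.sin(a),np.cos(a)]])
cor=np.array([-330.,0]);C=c+r(a)@cor
for k in range(1,6):
    b=a-np.radians(8*k/5);q=C+r(b)@(np.array([0,179.5])-cor);cc=C-r(b)@cor
    print(K(cc).round(),"far right",K(cc+r(b)@[45,-170]).round(),"far left",K(cc+r(b)@[45,170]).round());plan((*q,26,b+np.pi/2))
E
python3 /tmp/x.py
```

```text
xyz [-0.008 -0.013  0.001] a [0.001 0.001 0.003]
xyz [-0.108 -0.013  0.001] a [0.001 0.001 0.003]
xyz [-0.208 -0.014  0.001] a [0.001 0.001 0.003]
[32. 35.] far right [164. -81.] far left [-26. 201.]
xyz [-0.254  0.011  0.001] a [0.001 0.001 0.03 ]
[37. 28.] far right [166. -92.] far left [-16. 195.]
xyz [-0.301  0.034  0.001] a [0.001 0.001 0.057]
[42. 20.] far right [ 167. -104.] far left [ -6. 189.]
xyz [-0.349  0.055  0.001] a [0.001 0.001 0.083]
[46. 12.] far right [ 168. -115.] far left [  3. 182.]
xyz [-0.397  0.075  0.001] a [0.001 0.001 0.11 ]
[51.  4.] far right [ 169. -126.] far left [ 12. 175.]
xyz [-0.446  0.094  0.001] a [0.001 0.001 0.137]
```

Request:
send_rows --rows '[{"x":-0.05,"y":0,"z":0,"ax":0,"ay":0,"az":0,"jaw":-0.24},{"x":-0.1,"y":0,"z":0,"ax":0,"ay":0,"az":0,"jaw":-0.24},{"x":-0.15,"y":0,"z":0,"ax":0,"ay":0,"az":0,"jaw":-0.24},{"x":-0.208,"y":0,"z":0,"ax":0,"ay":0,"az":0,"jaw":-0.24},{"x":-0.254,"y":0.022,"z":0,"ax":0,"ay":0,"az":0.03,"jaw":-0.24},{"x":-0.301,"y":0.045,"z":0,"ax":0,"ay":0,"az":0.057,"jaw":-0.24},{"x":-0.349,"y":0.066,"z":0,"ax":0,"ay":0,"az":0.083,"jaw":-0.24},{"x":-0.397,"y":0.085,"z":0,"ax":0,"ay":0,"az":0.11,"jaw":-0.24},{"x":-0.446,"y":0.103,"z":0,"ax":0,"ay":0,"az":0.137,"jaw":-0.24},{"x":-0.446,"y":0.103,"z":0,"ax":0,"ay":0,"az":0.137,"jaw":-0.24}]'

```text
time: 15.3
tool_pos: [577.1, 88.4, 25.5]
tcp_rot: [3.141, 0.001, 2.079]
contact_force: [0.0, 0.8, 0.1]
grip_width: 34.7
finger_force: 0.0
```

Run:
```python
from h import *
look("a4",cut=-230)
```

```text
carton world [668.3 -80.3] yaw 28.9 size [ 91. 308.] n 1799 | rack [56.1 -7.9] th 27.3 corners rack [[-55.0, 109.0], [86.0, -165.0], [167.0, -124.0], [25.0, 149.0]]
t 15.35 tcp [576.5  88.7  25.4] yaw 2.079 F [ 0.1 -0.2 -0.9] q [ 0.02  0.67  1.59 -0.    0.88 -0.49]
```

View pics/a4.png

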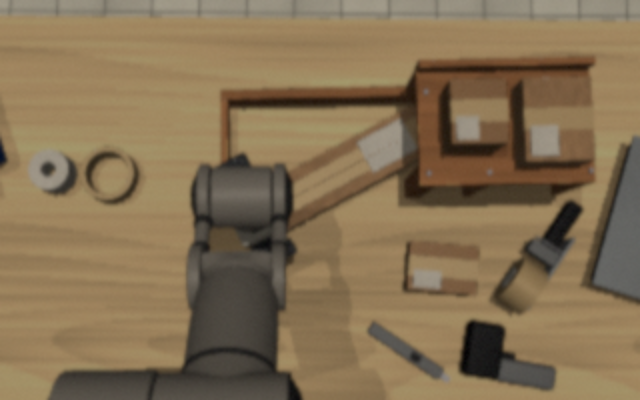

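Run:
```python
from h import *
plan((550,-17,125,1.03),(550,-17,125,.508))
plan((550,-17,25,.508),state=(550,-17,125,1.25))
```

```text
xyz [-0.397 -0.373 -0.498] a [0.000e+00 1.000e-03 1.002e+00]
xyz [-0.397 -0.373 -0.498] a [1.0e-03 1.0e-03 1.5e+00]
xyz [ 0.  -0.   0.5] a [ 0.    -0.     0.709]
```

Request:
send_rows --rows '[{"x":0.08,"y":0,"z":0,"ax":0,"ay":0,"az":0,"jaw":-0.24},{"x":0.08,"y":0,"z":-0.25,"ax":0,"ay":0,"az":0,"jaw":-0.24},{"x":0,"y":-0.1,"z":-0.5,"ax":0,"ay":0,"az":0.1,"jaw":0},{"x":-0.2,"y":-0.3,"z":-0.5,"ax":0,"ay":0,"az":0.25,"jaw":1},{"x":-0.4,"y":-0.37,"z":-0.5,"ax":0,"ay":0,"az":0.4,"jaw":1},{"x":-0.4,"y":-0.37,"z":-0.5,"ax":0,"ay":0,"az":0.55,"jaw":1},{"x":-0.4,"y":-0.37,"z":-0.5,"ax":0,"ay":0,"az":0.7,"jaw":1},{"x":-0.4,"y":-0.37,"z":-0.5,"ax":0,"ay":0,"az":0.85,"jaw":1},{"x":-0.4,"y":-0.37,"z":-0.5,"ax":0,"ay":0,"az":1,"jaw":1},{"x":-0.4,"y":-0.37,"z":-0.5,"ax":0,"ay":0,"az":1,"jaw":1}]'

```text
time: 16.6
tool_pos: [549.8, -15.6, 125.6]
tcp_rot: [-3.141, 0.0, 1.035]
contact_force: [1.1, -0.1, -0.1]
grip_width: 92.0
finger_force: 0.0
```

Request:
send_rows --rows '[{"x":0,"y":0,"z":0,"ax":0,"ay":0,"az":0.15,"jaw":1},{"x":0,"y":0,"z":0,"ax":0,"ay":0,"az":0.3,"jaw":1},{"x":0,"y":0,"z":0,"ax":0,"ay":0,"az":0.5,"jaw":1},{"x":0,"y":0,"z":0.1,"ax":0,"ay":0,"az":0.5,"jaw":1},{"x":0,"y":0,"z":0.2,"ax":0,"ay":0,"az":0.5,"jaw":1},{"x":0,"y":0,"z":0.35,"ax":0,"ay":0,"az":0.5,"jaw":1},{"x":0,"y":0,"z":0.5,"ax":0,"ay":0,"az":0.5,"jaw":1},{"x":0,"y":0,"z":0.5,"ax":0,"ay":0,"az":0.5,"jaw":1},{"x":0,"y":0,"z":0.5,"ax":0,"ay":0,"az":0.5,"jaw":1},{"x":0,"y":0,"z":0.5,"ax":0,"ay":0,"az":0.5,"jaw":1}]'

```text
time: 17.85
tool_pos: [551.2, -16.5, 27.1]
tcp_rot: [3.14, -0.002, 0.51]
contact_force: [0.3, -0.9, 0.5]
grip_width: 91.7
finger_force: 0.0
```

Run:
```python
from h import *
look(cut=-230)
arc(W(52,4.4),29.1,(-54,100),np.array([0,-101]),-26,8)
```

```text
carton world [661.4 -68.1] yaw 29.2 size [ 90. 336.] n 1540 | rack [49.5  4.5] th 27.6 corners rack [[-68.0, 133.0], [87.0, -166.0], [168.0, -124.0], [12.0, 175.0]]
t 17.9 tcp [551.1 -16.5  27. ] yaw 0.51 F [-0.5  0.4 -0.2] q [-0.17  0.62  1.68 -0.    0.83  0.89]
centre end rack [96.  15.8] world [707.5 -55.5] yaw 3.1000000000000014
xyz [ 0.097 -0.     0.   ] a [ 0.001 -0.002  0.002]
xyz [ 0.154 -0.014  0.   ] a [ 0.001 -0.002  0.056]
xyz [ 0.212 -0.024  0.   ] a [ 0.001 -0.002  0.11 ]
xyz [ 0.271 -0.031  0.   ] a [ 0.001 -0.002  0.164]
xyz [ 0.33  -0.035  0.001] a [ 0.001 -0.002  0.218]
xyz [ 0.389 -0.035  0.001] a [ 0.001 -0.002  0.272]
xyz [ 0.448 -0.032  0.001] a [ 0.001 -0.002  0.327]
xyz [ 0.507 -0.026  0.001] a [ 0.001 -0.002  0.381]
xyz [ 0.565 -0.016  0.001] a [ 0.001 -0.002  0.435]
```

Request:
send_rows --rows '[{"x":0.05,"y":0,"z":0,"ax":0,"ay":0,"az":0,"jaw":1},{"x":0.1,"y":0,"z":0,"ax":0,"ay":0,"az":0,"jaw":1},{"x":0.154,"y":-0.014,"z":0,"ax":0,"ay":0,"az":0.056,"jaw":1},{"x":0.212,"y":-0.024,"z":0,"ax":0,"ay":0,"az":0.11,"jaw":1},{"x":0.271,"y":-0.031,"z":0,"ax":0,"ay":0,"az":0.164,"jaw":1},{"x":0.33,"y":-0.035,"z":0,"ax":0,"ay":0,"az":0.218,"jaw":1},{"x":0.389,"y":-0.035,"z":0,"ax":0,"ay":0,"az":0.272,"jaw":1},{"x":0.448,"y":-0.032,"z":0,"ax":0,"ay":0,"az":0.327,"jaw":1},{"x":0.507,"y":-0.026,"z":0,"ax":0,"ay":0,"az":0.381,"jaw":1},{"x":0.507,"y":-0.026,"z":0,"ax":0,"ay":0,"az":0.381,"jaw":1}]'

```text
time: 19.15
tool_pos: [637.2, 38.2, 25.6]
tcp_rot: [3.141, -0.001, 0.111]
contact_force: [-0.6, 0.3, -0.0]
grip_width: 92.0
finger_force: 0.0
```

Run:
```python
from h import *
look("a5",cut=-230,xmax=782)
```

```text
carton world [ 709.6 -116.5] yaw 5.3 size [ 91. 161.] n 1068 | rack [ 96.4 -45.2] th 3.7 corners rack [[46.0, 33.0], [56.0, -129.0], [147.0, -123.0], [136.0, 38.0]]
t 19.2 tcp [636.7  37.9  25.5] yaw 0.112 F [ 0.8  0.1 -0.3] q [-0.06  0.75  1.42 -0.    0.98  1.4 ]
```

View pics/a5.png

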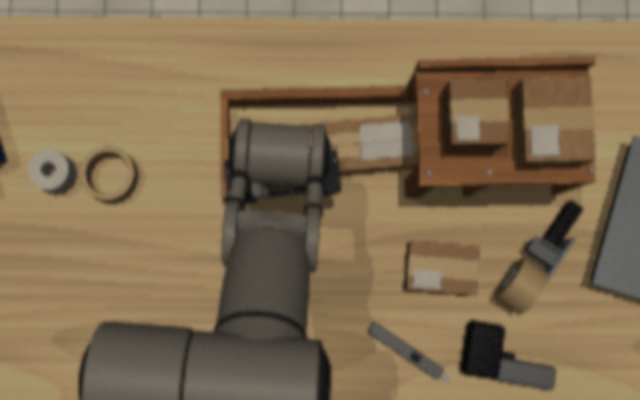

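Run:
```python
from h import *
for x in(20,45,60,70,74,78): plan((*W(x,12),25,Y))
```

```text
xyz [-0.081  0.491  0.003] a [ 0.   -0.    0.08]
xyz [0.044 0.501 0.003] a [ 0.   -0.    0.08]
xyz [0.119 0.508 0.003] a [ 0.   -0.    0.08]
xyz [0.169 0.512 0.003] a [ 0.   -0.    0.08]
xyz [0.188 0.513 0.003] a [ 0.   -0.    0.08]
xyz [0.208 0.515 0.003] a [ 0.   -0.    0.08]
```

Request:
send_rows --rows '[{"x":-0.08,"y":0.05,"z":0,"ax":0,"ay":0,"az":0,"jaw":1},{"x":-0.08,"y":0.25,"z":0,"ax":0,"ay":0,"az":0.04,"jaw":1},{"x":-0.08,"y":0.5,"z":0,"ax":0,"ay":0,"az":0.08,"jaw":1},{"x":-0.04,"y":0.5,"z":0,"ax":0,"ay":0,"az":0.08,"jaw":1},{"x":0,"y":0.5,"z":0,"ax":0,"ay":0,"az":0.08,"jaw":1},{"x":0.04,"y":0.5,"z":0,"ax":0,"ay":0,"az":0.08,"jaw":1},{"x":0.08,"y":0.505,"z":0,"ax":0,"ay":0,"az":0.08,"jaw":1},{"x":0.12,"y":0.508,"z":0,"ax":0,"ay":0,"az":0.08,"jaw":1},{"x":0.15,"y":0.51,"z":0,"ax":0,"ay":0,"az":0.08,"jaw":1},{"x":0.15,"y":0.51,"z":0,"ax":0,"ay":0,"az":0.08,"jaw":1}]'

```text
time: 20.45
tool_pos: [678.5, -60.6, 25.6]
tcp_rot: [3.141, -0.002, 0.026]
contact_force: [0.6, 0.1, -0.2]
grip_width: 91.6
finger_force: 0.0
```

Run:
```python
from h import *
look("a6",cut=-230,xmax=784)
```

```text
carton world [730.4  59.4] yaw 0.8 size [ 92. 107.] n 650 | rack [122.  130.1] th -0.8 corners rack [[76.0, 184.0], [75.0, 77.0], [167.0, 76.0], [169.0, 183.0]]
t 20.5 tcp [678.3 -60.7  25.6] yaw 0.026 F [ 0.   0.4 -0.4] q [-0.2   0.81  1.27  0.    1.06  1.34]
```

View pics/a6.png

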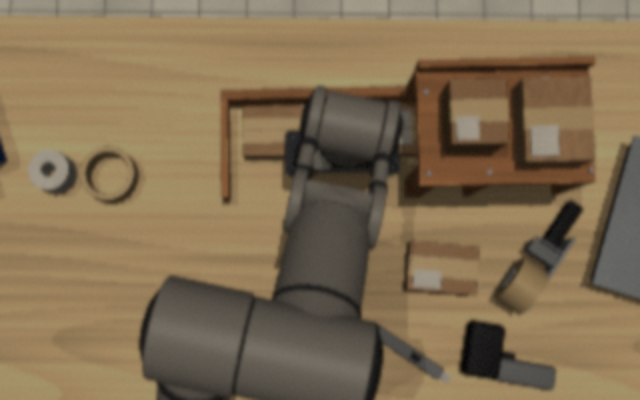

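Request:
send_rows --rows '[{"x":0.005,"y":0,"z":0,"ax":0,"ay":0,"az":0,"jaw":1},{"x":0.01,"y":0,"z":0,"ax":0,"ay":0,"az":0,"jaw":1},{"x":0.015,"y":0,"z":0,"ax":0,"ay":0,"az":0,"jaw":1},{"x":0.02,"y":0,"z":0,"ax":0,"ay":0,"az":0,"jaw":1},{"x":0.025,"y":0,"z":0,"ax":0,"ay":0,"az":0,"jaw":1},{"x":0.03,"y":0,"z":0,"ax":0,"ay":0,"az":0,"jaw":1},{"x":0.03,"y":0,"z":0,"ax":0,"ay":0,"az":0,"jaw":1},{"x":0.03,"y":0,"z":0,"ax":0,"ay":0,"az":0,"jaw":1},{"x":0.03,"y":0,"z":0,"ax":0,"ay":0,"az":0,"jaw":1},{"x":0.03,"y":0,"z":0,"ax":0,"ay":0,"az":0,"jaw":1}]'

```text
time: 21.75
tool_pos: [683.5, -60.4, 25.7]
tcp_rot: [3.141, -0.0, 0.026]
contact_force: [-1.9, -0.1, 1.0]
grip_width: 91.6
finger_force: 1.0
```

Small 1 mm steps now, watching the force.

Request:
send_rows --rows '[{"x":0.003,"y":0,"z":0,"ax":0,"ay":0,"az":0,"jaw":1},{"x":0.006,"y":0,"z":0,"ax":0,"ay":0,"az":0,"jaw":1},{"x":0.009,"y":0,"z":0,"ax":0,"ay":0,"az":0,"jaw":1},{"x":0.012,"y":0,"z":0,"ax":0,"ay":0,"az":0,"jaw":1},{"x":0.015,"y":0,"z":0,"ax":0,"ay":0,"az":0,"jaw":1},{"x":0.015,"y":0,"z":0,"ax":0,"ay":0,"az":0,"jaw":1},{"x":0.015,"y":0,"z":0,"ax":0,"ay":0,"az":0,"jaw":1},{"x":0.015,"y":0,"z":0,"ax":0,"ay":0,"az":0,"jaw":1},{"x":0.015,"y":0,"z":0,"ax":0,"ay":0,"az":0,"jaw":1},{"x":0.015,"y":0,"z":0,"ax":0,"ay":0,"az":0,"jaw":1}]'

```text
time: 23.0
tool_pos: [686.5, -60.3, 25.7]
tcp_rot: [3.141, -0.0, 0.026]
contact_force: [-2.0, 0.8, 1.4]
grip_width: 92.1
finger_force: 1.1
```

Request:
send_rows --rows '[{"x":0.003,"y":0,"z":0,"ax":0,"ay":0,"az":0,"jaw":1},{"x":0.006,"y":0,"z":0,"ax":0,"ay":0,"az":0,"jaw":1},{"x":0.009,"y":0,"z":0,"ax":0,"ay":0,"az":0,"jaw":1},{"x":0.012,"y":0,"z":0,"ax":0,"ay":0,"az":0,"jaw":1},{"x":0.012,"y":0,"z":0,"ax":0,"ay":0,"az":0,"jaw":1},{"x":0.012,"y":0,"z":0,"ax":0,"ay":0,"az":0,"jaw":1},{"x":0.012,"y":0,"z":0,"ax":0,"ay":0,"az":0,"jaw":1},{"x":0.012,"y":0,"z":0,"ax":0,"ay":0,"az":0,"jaw":1},{"x":0.012,"y":0,"z":0,"ax":0,"ay":0,"az":0,"jaw":1},{"x":0.012,"y":0,"z":0,"ax":0,"ay":0,"az":0,"jaw":1}]'

```text
time: 24.25
tool_pos: [688.0, -60.4, 25.7]
tcp_rot: [3.141, 0.002, 0.027]
contact_force: [-7.2, -0.8, 2.5]
grip_width: 91.8
finger_force: 3.2
```

Request:
send_rows --rows '[{"x":0.003,"y":0,"z":0,"ax":0,"ay":0,"az":0,"jaw":1},{"x":0.006,"y":0,"z":0,"ax":0,"ay":0,"az":0,"jaw":1},{"x":0.009,"y":0,"z":0,"ax":0,"ay":0,"az":0,"jaw":1},{"x":0.009,"y":0,"z":0,"ax":0,"ay":0,"az":0,"jaw":1},{"x":0.009,"y":0,"z":0,"ax":0,"ay":0,"az":0,"jaw":1},{"x":0.009,"y":0,"z":0,"ax":0,"ay":0,"az":0,"jaw":1},{"x":0.009,"y":0,"z":0,"ax":0,"ay":0,"az":0,"jaw":1},{"x":0.009,"y":0,"z":0,"ax":0,"ay":0,"az":0,"jaw":1},{"x":0.009,"y":0,"z":0,"ax":0,"ay":0,"az":0,"jaw":1},{"x":0.009,"y":0,"z":0,"ax":0,"ay":0,"az":0,"jaw":1}]'

```text
time: 25.5
tool_pos: [688.3, -60.5, 25.7]
tcp_rot: [3.141, 0.005, 0.027]
contact_force: [-11.9, -1.3, 6.8]
grip_width: 91.7
finger_force: 6.2
```

Request:
send_rows --rows '[{"x":-0.06,"y":0,"z":0,"ax":0,"ay":0,"az":0,"jaw":1},{"x":-0.12,"y":0,"z":0,"ax":0,"ay":0,"az":0,"jaw":1},{"x":-0.2,"y":0,"z":0,"ax":0,"ay":0,"az":0,"jaw":0},{"x":-0.4,"y":0,"z":0,"ax":0,"ay":0,"az":0,"jaw":-1},{"x":-0.6,"y":0,"z":0,"ax":0,"ay":0,"az":0,"jaw":-1},{"x":-0.8,"y":0,"z":0,"ax":0,"ay":0,"az":0,"jaw":-1},{"x":-0.95,"y":0,"z":0,"ax":0,"ay":0,"az":0,"jaw":-1},{"x":-0.95,"y":0,"z":0,"ax":0,"ay":0,"az":0,"jaw":-1},{"x":-0.95,"y":0,"z":0,"ax":0,"ay":0,"az":0,"jaw":-1},{"x":-0.95,"y":0,"z":0,"ax":0,"ay":0,"az":0,"jaw":-1}]'

```text
time: 26.75
tool_pos: [502.2, -65.4, 25.9]
tcp_rot: [3.141, -0.002, 0.026]
contact_force: [0.1, -0.5, 0.4]
grip_width: 16.5
finger_force: 0.0
```

Run:
```python
from h import *
look("a7",cut=-230,xmax=786,zhi=50)
p,d=bot.capture("top");P=pts("top",d);np.savez("f.npz",p=p,d=d)
# far edge of carton top / rail front edge along y, near edge too
z=P[...,2]
for y in range(-160,110,30):
    m=(abs(P[...,1]-y)<6)&(P[...,0]>660)&(P[...,0]<830)
    c=m&(z>40)&(z<50);r=m&(z>55)&(z<66)
    print(y,"carton",P[c][:,0].min().round(1) if c.any() else None,P[c][:,0].max().round(1) if c.any() else None,"rail",P[r][:,0].min().round(1) if r.any() else None)
p,d=bot.capture("scene");cv2.imwrite("pics/s7.png",cv2.resize(p[150:320,60:400,::-1],None,fx=2.3,fy=2.3,interpolation=2))
```

```text
carton world [741.3 -36.4] yaw 1.0 size [ 92. 321.] n 2019 | rack [130.3  33.9] th -0.6 corners rack [[85.0, 195.0], [83.0, -125.0], [175.0, -127.0], [178.0, 194.0]]
t 26.8 tcp [501.9 -65.3  25.7] yaw 0.026 F [-0.2  0.1 -0.3] q [-0.28  0.57  1.81 -0.    0.76  1.26]
-160 carton 700.9 791.9 rail 790.9
-130 carton 700.8 791.9 rail 790.7
-100 carton 700.5 789.9 rail 790.1
-70 carton 700.3 787.4 rail 790.2
-40 carton 699.2 787.4 rail 789.3
-10 carton 696.6 786.5 rail 785.9
20 carton 696.1 787.3 rail 786.2
50 carton 695.4 786.1 rail 785.8
80 carton 695.2 785.5 rail 784.4
```

View pics/a7.png

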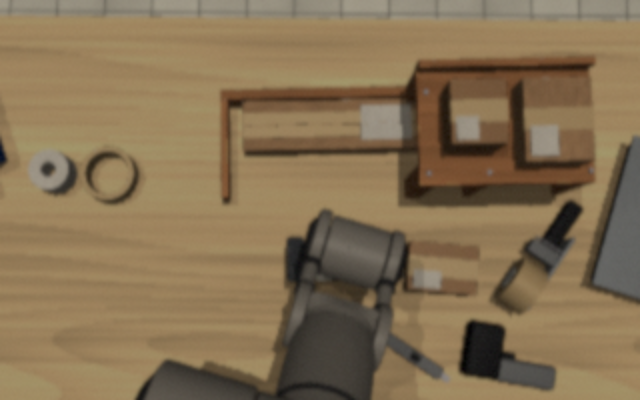

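View pics/s7.png

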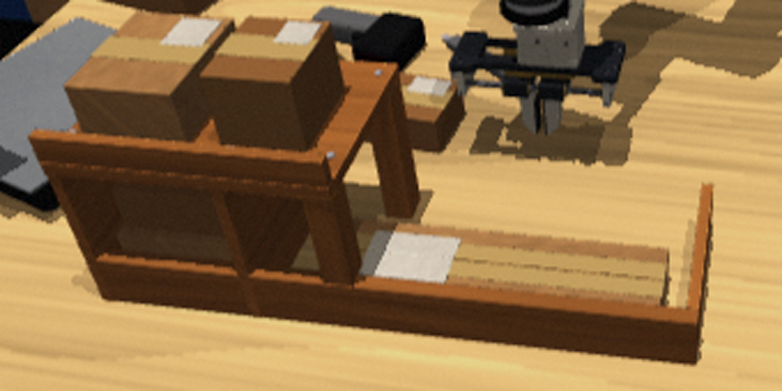

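The carton lies in the bay, with its left end at crop column 243 against the divider's inner face at 231, and its far edge on the rail. It is parallel to the rail within about 0.2°. I'll give one more push at the centre with the fingers shut to seat both ends.

Request:
send_rows --rows '[{"x":0.2,"y":0,"z":0,"ax":0,"ay":0,"az":0,"jaw":-1},{"x":0.45,"y":0.01,"z":0,"ax":0,"ay":0,"az":0,"jaw":-1},{"x":0.7,"y":0.02,"z":0,"ax":0,"ay":0,"az":0,"jaw":-1},{"x":0.85,"y":0.02,"z":0,"ax":0,"ay":0,"az":0,"jaw":-1},{"x":0.89,"y":0.02,"z":0,"ax":0,"ay":0,"az":0,"jaw":-1},{"x":0.91,"y":0.02,"z":0,"ax":0,"ay":0,"az":0,"jaw":-1},{"x":0.92,"y":0.02,"z":0,"ax":0,"ay":0,"az":0,"jaw":-1},{"x":0.928,"y":0.02,"z":0,"ax":0,"ay":0,"az":0,"jaw":-1},{"x":0.935,"y":0.02,"z":0,"ax":0,"ay":0,"az":0,"jaw":-1},{"x":0.935,"y":0.02,"z":0,"ax":0,"ay":0,"az":0,"jaw":-1}]'

```text
time: 28.15
tool_pos: [687.6, -64.4, 25.9]
tcp_rot: [3.141, -0.0, 0.026]
contact_force: [-0.2, -0.1, -0.5]
grip_width: 0.4
finger_force: 0.0
```

Request:
send_rows --rows '[{"x":0.004,"y":0,"z":0,"ax":0,"ay":0,"az":0,"jaw":-1},{"x":0.008,"y":0,"z":0,"ax":0,"ay":0,"az":0,"jaw":-1},{"x":0.01,"y":0,"z":0,"ax":0,"ay":0,"az":0,"jaw":-1},{"x":0.01,"y":0,"z":0,"ax":0,"ay":0,"az":0,"jaw":-1},{"x":0.01,"y":0,"z":0,"ax":0,"ay":0,"az":0,"jaw":-1},{"x":0.01,"y":0,"z":0,"ax":0,"ay":0,"az":0,"jaw":-1},{"x":0.01,"y":0,"z":0,"ax":0,"ay":0,"az":0,"jaw":-1},{"x":0.01,"y":0,"z":0,"ax":0,"ay":0,"az":0,"jaw":-1},{"x":0.01,"y":0,"z":0,"ax":0,"ay":0,"az":0,"jaw":-1},{"x":0.01,"y":0,"z":0,"ax":0,"ay":0,"az":0,"jaw":-1}]'

```text
time: 29.4
tool_pos: [688.4, -64.3, 25.7]
tcp_rot: [-3.141, 0.003, 0.026]
contact_force: [-5.3, 0.0, 3.5]
grip_width: 0.2
finger_force: 3.1
```

Request:
send_rows --rows '[{"x":0.005,"y":0,"z":0,"ax":0,"ay":0,"az":0,"jaw":-1},{"x":0.012,"y":0,"z":0,"ax":0,"ay":0,"az":0,"jaw":-1},{"x":0.012,"y":0,"z":0,"ax":0,"ay":0,"az":0,"jaw":-1},{"x":0.012,"y":0,"z":0,"ax":0,"ay":0,"az":0,"jaw":-1},{"x":0,"y":0,"z":0,"ax":0,"ay":0,"az":0,"jaw":-1},{"x":-0.1,"y":0,"z":0,"ax":0,"ay":0,"az":0,"jaw":-1},{"x":-0.35,"y":0,"z":0,"ax":0,"ay":0,"az":0,"jaw":-1},{"x":-0.6,"y":0,"z":-0.1,"ax":0,"ay":0,"az":0,"jaw":-1},{"x":-0.9,"y":0,"z":-0.3,"ax":0,"ay":0,"az":0,"jaw":-1},{"x":-0.95,"y":0,"z":-0.4,"ax":0,"ay":0,"az":0,"jaw":-1}]'

```text
time: 30.65
tool_pos: [497.4, -69.0, 106.8]
tcp_rot: [-3.141, 0.001, 0.026]
contact_force: [-0.0, 0.6, 0.9]
grip_width: 0.8
finger_force: 0.0
```

Request:
send_rows --rows '[{"x":0,"y":0,"z":-0.1,"ax":0,"ay":0,"az":0,"jaw":-1},{"x":0,"y":0,"z":-0.2,"ax":0,"ay":0,"az":0,"jaw":-1},{"x":0,"y":0,"z":-0.2,"ax":0,"ay":0,"az":0,"jaw":-1},{"x":0,"y":0,"z":-0.2,"ax":0,"ay":0,"az":0,"jaw":-1},{"x":0,"y":0,"z":-0.2,"ax":0,"ay":0,"az":0,"jaw":-1},{"x":0,"y":0,"z":-0.2,"ax":0,"ay":0,"az":0,"jaw":-1},{"x":0,"y":0,"z":-0.2,"ax":0,"ay":0,"az":0,"jaw":-1},{"x":0,"y":0,"z":-0.2,"ax":0,"ay":0,"az":0,"jaw":-1},{"x":0,"y":0,"z":-0.2,"ax":0,"ay":0,"az":0,"jaw":-1},{"x":0,"y":0,"z":-0.2,"ax":0,"ay":0,"az":0,"jaw":-1}]'

```text
time: 31.9
tool_pos: [499.8, -69.2, 145.8]
tcp_rot: [3.141, -0.0, 0.026]
contact_force: [0.9, 0.2, 0.7]
grip_width: 0.4
finger_force: 0.0
```

Run:
```python
from h import *
look(cut=-230,xmax=786,zhi=50)
p,d=bot.capture("top");P=pts("top",d);z=P[...,2]
ys=[];n=[];r=[]
for y in range(-160,110,15):
    m=(abs(P[...,1]-y)<6)&(P[...,0]>660)&(P[...,0]<830)
    n.append(P[m&(z>40)&(z<50)][:,0].min());ys.append(y);r.append(P[m&(z>56)&(z<66)][:,0].max())
print("carton slope deg",np.degrees(np.polyfit(ys,n,1)[0]),"rail",np.degrees(np.polyfit(ys,r,1)[0]))
```

```text
carton world [742.1 -29. ] yaw 1.0 size [ 91. 335.] n 2014 | rack [131.3  41.4] th -0.6 corners rack [[88.0, 210.0], [85.0, -125.0], [176.0, -126.0], [179.0, 208.0]]
t 31.95 tcp [499.7 -69.2 145.7] yaw 0.026 F [-0.4  1.  -0.8] q [-0.29  0.39  1.7  -0.    1.05  1.26]
carton slope deg -1.560491664019703 rail -1.4608425826073081
```

```bash
python3 -c "
from plant import bot
print(bot.close_job())"
```

```text
the job is handed in; nothing more can be done
None
```

The long carton is in the bay, right end in first behind the post and then the left end pushed round. It lies against the back rail, parallel to it within about 0.1°, with no contact with the other things seen in the top views, and I handed the job in at about 32 s; no verdict came back.

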